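# Put the ear defenders away on the storage rail

### The arm

A 7-joint arm with a two-finger parallel gripper is mounted at the origin on the work surface. World frame = base frame: x ahead of the robot, y to its left, z up, the work surface at z = 0. Lengths are in m, angles in rad, forces in N, time in s.
With the tool pointing down it reaches from about 0.35 to 0.9 m from the base axis. Payload 19.9 kg.
Tool frame: the origin (TCP) lies between the finger pads; the fingertips stand 19 mm ahead of it and the grasp point (between the pads) is the TCP; z points along the fingers, y is the direction in which the jaws open and shut (so a half turn about z gives the same grasp; the last joint's range is limited). The gripper opens to 94 mm and grips with 3 to 60 N. Pads are 16 mm wide; open, the fingers measure 119 mm over their backs; the gripper's body (75 mm by 177 mm) begins 78 mm behind the grasp point.
Start: joints at [-1.169, 0.417, -0.01, 1.614, 0.005, 1.111, -0.053], TCP at [0.268, 0.565, 0.224] pointing down, gripper open.
Joint ranges: [-2.81, 2.81], [-0.39, 2.02], [-1.27, 1.25], [0.06, 2.57], [-1.19, 4.33], [0.19, 2], [-2.82, 2.82]. Speed limits (rad/s): [1.89, 1.89, 2.39, 2.39, 3.01, 3.01, 3.01].

### API

Orientations are given as a 3x3 rotation matrix whose columns are the frame's x, y, z axes.
In Python, from rig import robot gives the robot as it stands. Calls block until the motion is done:
- robot.move_ptp(position, orientation): joint-space move of the TCP to a pose.
- robot.move_linear(position, velocity=0.15, frame=None, threshold=None): straight line of the TCP; frame=None keeps the orientation; velocity is the mean speed in m/s. With threshold (N) it stops when the force on the tool has changed by that much, and returns True; else False.
- robot.goto_joints(angles): joint-space move.
- robot.gripper_to(opening): finger opening in m; the grip force is fixed at half the most; returns when the fingers have stopped.
- robot.pause(seconds).
- robot.ik(position, orientation): joint angles nearest the present ones, or None.
- robot.get_state(): the state.
- robot.grab_frame(name): name is "scene" or "top" or "wrist"; returns the picture (420x560x3 uint8, red, green, blue); there is no depth.
- robot.camera_info(name): a dict with "fx", "fy", "cx", "cy" (pixels), "rvec" (rotation vector, rad) and "tvec" (3), from world to camera coordinates, as OpenCV has them. Camera axes: x right, y down, z forward; pixel columns grow to the right and rows downward; lengths in m; the calibration is good to about 2 mm. A picture is of the moment at which its call begins: read the wrist's pose just before it. camera_info takes no time and is no camera call; for the wrist camera it gives the pose at the moment of the call.
A pose or a line that the arm cannot do raises robot.PlanningError and nothing moves.
- robot.sign_off(): hands the job in, once; it reports no verdict.
The state is a dict: "time": time; "qpos": joint angles; "joint_vel": joint speeds; "effort": joint torques, N m; "ee_pos": TCP position; "tool_rot": TCP orientation; "force": force on the tool from outside, world axes, zero at the start; "moment": the same for the moment, N m; "opening": finger opening in m.
Only numpy, scipy, OpenCV 4.12 (cv2) and the standard library are available. Lean on these libraries where they do the work, as an engineer would, in place of code of your own. Each camera call takes 0.05 s, during which the arm holds its last target.

### The job

Put the ear defenders away on the bar of the steel stand: first swing the T-handled keeper lever all the way out, away from the post, then hang the ear defenders over the bar by their headband, one cup on each side, and let go of them. Next push them along the bar until the headband rests against the black collar by the post, and last swing the keeper lever upright so that they cannot slide off the end. Do not let the ear defenders topple, and leave the can, water tub, tape roll and paint set where they are.

Things in the scene. Friction and masses are not known exactly. Their poses are not given: they have to be found in the camera images.
- rack: Fixed steel stand; origin on the table under its post (28 mm dia.), z up. A 20 mm round bar, axis 185 mm high (top 195), runs along its own -y from the post to a free end at y = -200 mm, with a 26 mm square hinge block (to y = -207). Black collar disc on the bar, 52 mm dia., y = -26 to -35 mm. Foot plate 150 (x) by 12 mm high, y -45 to +65 mm.
- bar_home (a point): Fixed point on the top line of the bar, at (0, -50, 195) mm in the stand's frame: where the middle of the headband's underside lies when the headband touches the collar.
- keeper_hinge (a point): Fixed point: hinge axis of the keeper lever at the free end of the bar, at (0, -200, 185) mm in the stand's frame; the hinge axis is the stand's x.
- keeper (a joint): Angle of the keeper lever (rad): 0 = upright; positive = leaning in over the bar towards the post (stop at 1.1); negative = leaning out, away from the post (stop at -1.0). Stays where it is left; about 2 to 4 N at its handle moves it.
- keeper_tip (a point): Middle of the keeper lever's handle: a black crossbar 44 mm long (along the stand's x) and 14 mm in diameter, 80 mm from the hinge, on a steel flat bar 16 mm wide and 8 mm thick.
- earmuffs: Grey ear defenders, 0.26 kg, standing on their two cups. Origin on the table midway between the cups; z up, x cup to cup, y along the band width. Overall 170 (x) by 70 (y) by 175 (z) mm; cups 70 (y) by 85 (z), 94 mm clear between cushions. Black padded top of the headband: 52 (x) by 30 (y) mm, 153 to 175 mm high, flat below; the grey arch slopes down from it.
- crown (a point): Middle of the underside of the headband's padded top, 153 mm above the ear defenders' origin, 22 mm below their top.
- can: Red drink can, 66 mm in diameter, 115 mm tall, origin at the centre of its underside. Bystander.
- water_tub: White open plastic tub, 84 mm across, 95 mm tall, origin at the centre of its underside. Bystander.
- tape_roll: Roll of brown tape lying flat, 92 mm in diameter, 24 mm tall, origin at the centre of its underside. Bystander.
- paint_set: White tray of paint tubes, 150 by 180 by 24 mm, origin at the centre of its underside. Bystander.

How it is judged:
By the outcome, as a careful person would: the job done as asked, in the order asked, and still so for the second after the job is handed in, with the robot touching nothing.
It also fails if it takes over 72 s, if anything falls off the work surface, if the arm or the gripper's body presses on something with over 40 N, if the wrist force passes 120 N, or if a joint passes its speed limit or range.

## Working session

There is one attempt and no reset: what is moved stays moved. The work goes in short steps, each a Python script; the robot and the scene stay as the last script left them, time stands still between calls to the robot, and variables do not carry over. Pictures are saved under pics/ and viewed, and the job is handed in when it is done.

```bash
ls; mkdir -p pics
python3 - <<'E'
from rig import robot
import cv2
for n in ("scene","top","wrist"):
    i=robot.camera_info(n); print(n,{k:(v if not hasattr(v,'tolist') else v.tolist()) for k,v in i.items()})
    cv2.imwrite(f"pics/{n}0.png",cv2.cvtColor(robot.grab_frame(n),cv2.COLOR_RGB2BGR))
print(robot.get_state())
E
```

```text
pics
scene {'fx': 439.4947424283718, 'fy': 439.4947424283718, 'cx': 277.58039066372453, 'cy': 208.19216252987408, 'rvec': [0.7331147073214374, 2.6688788151736067, -1.0717504111881477], 'tvec': [0.4940513670391357, -0.10728198450157286, 1.505003949172166]}
top {'fx': 493.9361155566378, 'fy': 493.9361155566378, 'cx': 279.3666078636183, 'cy': 210.10950639529878, 'rvec': [2.158222421262527, -2.2219248455406246, 0.013234051524510852], 'tvec': [0.06774855301802941, 0.5664272962891639, 1.55248221791134]}
wrist {'fx': 367.7617691264933, 'fy': 367.7617691264933, 'cx': 286.152121039918, 'cy': 208.62437497005723, 'rvec': [-2.48247128971519, -1.5694413369330638, -0.18391668442077982], 'tvec': [-0.6259903523222904, -0.0229917185068478, 0.39141165122740806]}
{'time': 0.15, 'qpos': array([-1.16949179,  0.41781914, -0.01032983,  1.61400915,  0.00468344,
        1.11067906, -0.0529717 ]), 'joint_vel': array([ 0.00114664, -0.00107983, -0.00048382, -0.00203556, -0.00065162,
        0.00127791,  0.00219303]), 'effort': array([ 1.30668209e-04, -8.51538491e+01,  6.39415719e-01, -4.26141965e+01,
       -4.86851146e-02,  1.70446752e-02,  6.20263086e-05]), 'ee_pos': array([0.26767505, 0.56449687, 0.22399115]), 'tool_rot': array([[-9.03576264e-01,  4.28427150e-01, -3.35569481e-04],
       [ 4.28427278e-01,  9.03575889e-01, -8.24918427e-04],
       [-5.02049583e-05, -8.89143830e-04, -9.99999603e-01]]), 'force': array([-0.15805004, -0.57462721,  0.32081062]), 'moment': array([ 0.0123001 , -0.01286773,  0.01744093]), 'opening': 0.09437790051690781}
```

View pics/scene0.png

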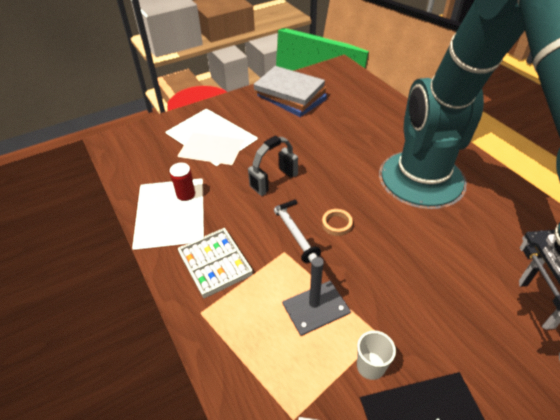

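View pics/top0.png

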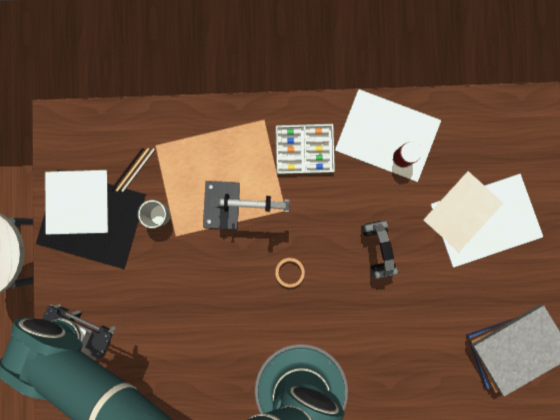

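View pics/wrist0.png

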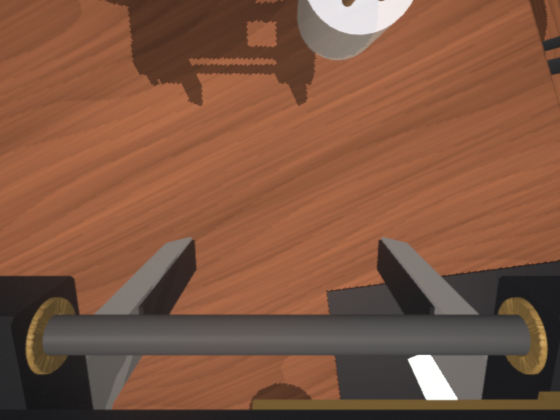

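```bash
cat > h.py <<'E'
import numpy as np, cv2
from rig import robot
def cam(n):
    i=robot.camera_info(n); R,_=cv2.Rodrigues(np.array(i["rvec"],float)); t=np.array(i["tvec"],float).ravel()
    K=np.array([[i["fx"],0,i["cx"]],[0,i["fy"],i["cy"]],[0,0,1]]); return K,R,t
def ray(c,px):
    K,R,t=c; d=R.T@np.linalg.solve(K,[px[0],px[1],1.]); return -R.T@t, d/np.linalg.norm(d)
def onz(c,px,z):
    o,d=ray(c,px); return o+d*(z-o[2])/d[2]
def proj(c,p):
    K,R,t=c; q=K@(R@np.asarray(p,float)+t); return q[:2]/q[2]
def tri(c1,p1,c2,p2):
    o1,d1=ray(c1,p1);o2,d2=ray(c2,p2)
    A=np.stack([d1,-d2],1); s=np.linalg.lstsq(A,o2-o1,rcond=None)[0]
    a=o1+d1*s[0];b=o2+d2*s[1]; return (a+b)/2,np.linalg.norm(a-b)
def shot(n,f):
    c=cam(n); im=cv2.cvtColor(robot.grab_frame(n),cv2.COLOR_RGB2BGR); cv2.imwrite(f"pics/{f}.png",im); return c,im
E
python3 - <<'E'
import cv2
t=cv2.imread('pics/top0.png'); s=cv2.imread('pics/scene0.png')
cv2.imwrite('pics/t_z.png',cv2.resize(t[165:290,190:410],None,fx=3.6,fy=3.6,interpolation=cv2.INTER_CUBIC))
cv2.imwrite('pics/s_z.png',cv2.resize(s[125:340,220:370],None,fx=2.7,fy=2.7,interpolation=cv2.INTER_CUBIC))
E
```

```text
(no output)
```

View pics/t_z.png

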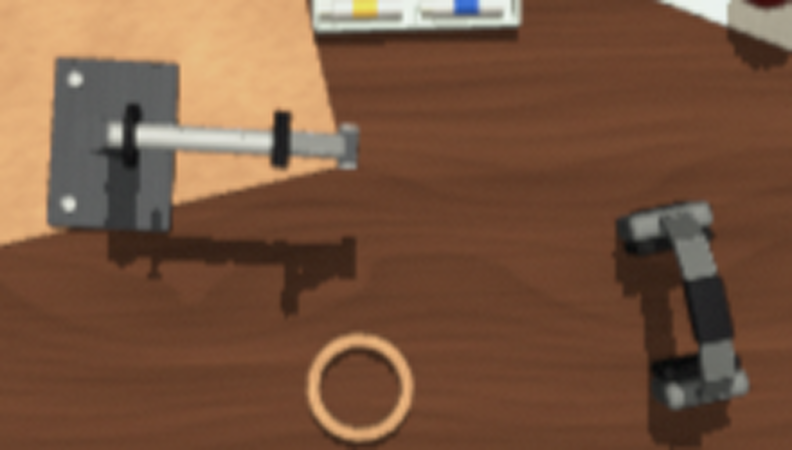

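View pics/s_z.png

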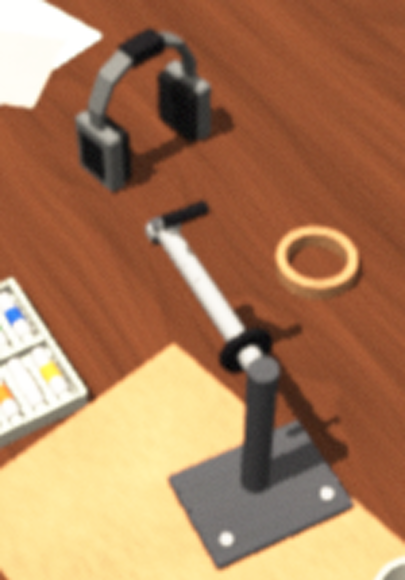

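```bash
cat > m.py <<'E'
from h import *
ct,cs=cam("top"),cam("scene")
T=lambda x,y:((x+.5)/3.6+190-.5,(y+.5)/3.6+165-.5)
S=lambda x,y:((x+.5)/2.7+220-.5,(y+.5)/2.7+125-.5)
P=lambda n,p:print(n,np.round(p,4))
cor=[onz(ct,T(*p),.012) for p in [(57,58),(179,64),(171,231),(48,226)]]
for c in cor:P('plate',c)
P('plate c',np.mean(cor,0))
print([np.linalg.norm(cor[i]-cor[(i+1)%4]).round(4) for i in range(4)])
P('block',onz(ct,T(349,146),.198))
P('collar',onz(ct,T(131,135),.200)) 
for z in (.22,.235,.25):P('handle',onz(ct,T(282,139),z))
a=tri(ct,T(282,139),cs,S(186,214));P('handle tri',a[0]);print(a[1])
a=tri(ct,T(131,135),cs,S(245,350));P('collar tri',a[0]);print(a[1])
a=tri(ct,T(349,146),cs,S(156,230));P('block tri',a[0]);print(a[1])
P('pad',onz(ct,T(710,309),.175))
P('pad ends',onz(ct,T(701,278),.173)-onz(ct,T(718,343),.173))
a=tri(ct,T(710,309),cs,S(142,45));P('pad tri',a[0]);print(a[1])
# pad by mask in top image
im=cv2.imread('pics/top0.png')[165:290,190:410]
hsv=cv2.cvtColor(im,cv2.COLOR_BGR2HSV)
m=((hsv[...,2]<45)).astype(np.uint8)
n,l,st,ce=cv2.connectedComponentsWithStats(m)
for i in range(1,n):
    if st[i,4]>15: print(st[i],ce[i]+[190,165])
E
python3 m.py
```

```text
plate [0.6686 0.2838 0.012 ]
plate [0.6599 0.1758 0.012 ]
plate [0.5129 0.1866 0.012 ]
plate [0.5204 0.2952 0.012 ]
plate c [0.5904 0.2354 0.012 ]
[np.float64(0.1083), np.float64(0.1475), np.float64(0.1088), np.float64(0.1487)]
block [0.5743 0.0262 0.198 ]
collar [0.5877 0.1949 0.2   ]
handle [0.5801 0.0769 0.22  ]
handle [0.5793 0.0762 0.235 ]
handle [0.5785 0.0755 0.25  ]
handle tri [0.5786 0.0757 0.2462]
0.0003980263065730533
collar tri [0.5893 0.1965 0.1844]
0.001695546433064045
block tri [0.5781 0.0246 0.1779]
0.006860985807229664
pad [ 0.4396 -0.2516  0.175 ]
pad ends [0.051  0.0114 0.    ]
pad tri [ 0.4393 -0.2535  0.1651]
0.00036141511193406187
[30 29  9 18 59] [225.23728814 203.74576271]
[76 32  4 13 41] [267.75609756 203.17073171]
[172  62  15   9  64] [368.078125 232.359375]
[190  77  13  18 174] [386.04022989 250.46551724]
[181  98  14  13 103] [376.68932039 267.73786408]
```

```bash
cat >> h.py <<'E'
A=np.arctan2(0.079,0.997)   # stand yaw: y_st=(sin A, cos A)
YS=np.array([np.sin(A),np.cos(A),0]); XS=np.array([np.cos(A),-np.sin(A),0]); O=np.array([0.5897,0.2257,0.])
def st(x,y,z): return O+x*XS+y*YS+np.array([0,0,z])   # stand frame -> world
def down(y):
    y=np.asarray(y,float); y=y/np.linalg.norm(y); z=np.array([0,0,-1.]); return np.stack([np.cross(y,z),y,z],1)
RS=down(YS)
L=.08
def han(q,x=0,dz=0): return st(x,-.2+L*np.sin(q),.185+L*np.cos(q)+dz)
def fr():
    s=robot.get_state(); return s["time"],np.round(s["force"],1),np.round(s["ee_pos"],4),round(s["opening"],4)
E
python3 - <<'E'
from h import *
q=.68; p=han(q,-.018)
print(p, han(q))
robot.move_linear([.268,.565,.36],velocity=.3)
p2=p.copy();p2[2]=.36
robot.move_ptp(p2,RS); print(fr())
c,im=shot("wrist","w1")
for n,pt in dict(han=han(q),hinge=st(0,-.2,.185),col=st(0,-.0305,.185)).items(): print(n,proj(c,pt))
E
```

```text
[0.55993169 0.07789301 0.24720582] [0.57787545 0.07647118 0.24720582]
(2.7917, array([0. , 1.3, 0.3]), array([0.5599, 0.0789, 0.3598]), 0.0938)
han [282.48388045 233.99520861]
hinge [229.79128346 214.23300322]
col [409.35363686 214.31292341]
```

View pics/w1.png

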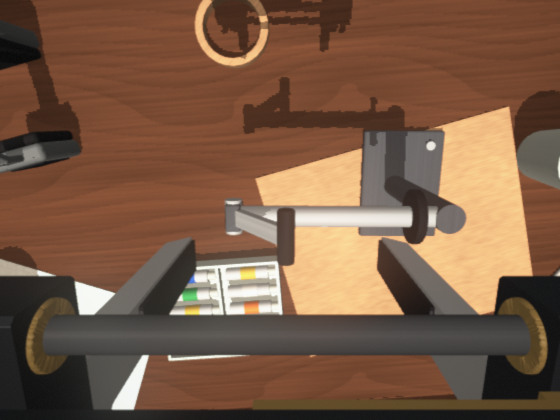

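Run:
```python
from h import *
q=.70; 
robot.gripper_to(.055)
print(robot.move_linear(han(q,-.018,.006),velocity=.2,threshold=8),fr())
robot.gripper_to(.0); print(fr())
c,im=shot("wrist","w2")
```

```text
False (4.3, array([0.3, 0.3, 0.1]), array([0.5605, 0.0791, 0.2532]), 0.055)
(5.0417, array([-0.3, -1. ,  1.7]), array([0.56  , 0.079 , 0.2522]), 0.0129)
```

View pics/w2.png

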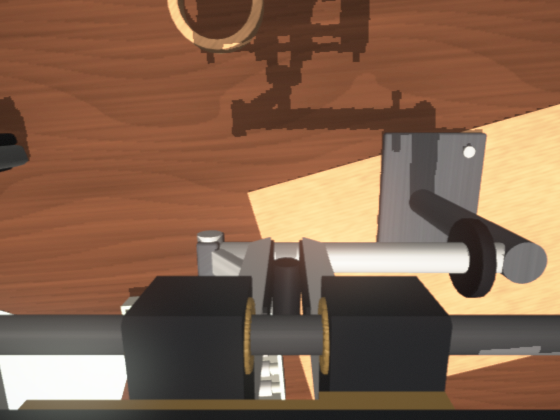

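Run:
```python
from h import *
for q in (.5,.25,0,-.25,-.5,-.75,-.92):
    robot.move_linear(han(q,-.018,.006),velocity=.12); print(q,fr())
for q in (-.97,-1.02,-1.07,-1.12):
    b=robot.move_linear(han(q,-.018,.006),velocity=.04,threshold=9); print(q,b,fr())
    if b: break
shot("scene","s3")
c,im=shot("wrist","w3")
```

```text
0.5 (5.375, array([-1.6,  2.7,  5.8]), array([0.5591, 0.0661, 0.2617]), 0.0129)
0.25 (5.6917, array([-6.5,  3.2, 14.8]), array([0.5576, 0.0479, 0.2695]), 0.0127)
0 (6.0083, array([-6.1, -0.4, 12.8]), array([0.5559, 0.0275, 0.2715]), 0.0129)
-0.25 (6.325, array([-3.1, -3.4,  5.6]), array([0.5543, 0.0078, 0.2684]), 0.0129)
-0.5 (6.6417, array([ 0.3, -0.6, -6.2]), array([ 0.5528, -0.01  ,  0.2607]), 0.0127)
-0.75 (6.9583, array([ 1.7,  1.7, -8.1]), array([ 0.5516, -0.0259,  0.2491]), 0.0131)
-0.92 (7.225, array([ 2.1,  4.6, -7.3]), array([ 0.5509, -0.035 ,  0.2391]), 0.0126)
-0.97 False (7.475, array([ 0.3,  4.9, -5.2]), array([ 0.5508, -0.037 ,  0.2362]), 0.0127)
-1.02 False (7.725, array([-4.9, 11.8, 10.8]), array([ 0.5512, -0.038 ,  0.2341]), 0.0128)
-1.07 False (7.975, array([ 3.2, 21.3,  6.7]), array([ 0.5521, -0.0382,  0.2308]), 0.0134)
-1.12 False (8.225, array([ 6. , 29.6,  9.5]), array([ 0.5526, -0.0384,  0.2276]), 0.0128)
```

View pics/w3.png

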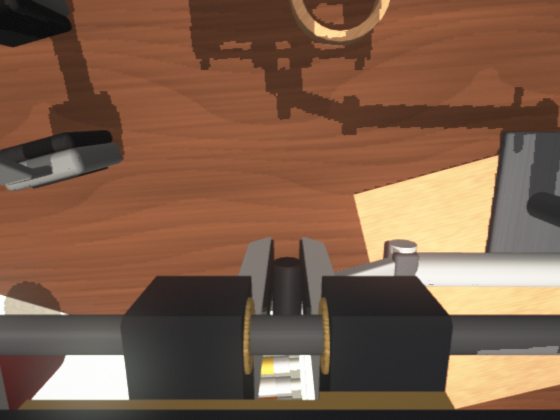

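```bash
sed -i 's/0.2257,0/0.2267,0/' h.py
python3 - <<'E'
from h import *
robot.gripper_to(.05); print(fr())
p=robot.get_state()["ee_pos"]; p[2]=.36
robot.move_linear(p,velocity=.3)
th=np.arctan2(.0114,.051)
robot.move_ptp([.439,-.252,.36],down([-np.sin(th),np.cos(th),0])); robot.gripper_to(.07); robot.pause(.1); print(fr())
c,im=shot("wrist","w4")
print(proj(c,[.439,-.252,.175]))
shot("top","t4");shot("scene","s4")
t=cv2.imread('pics/t4.png'); s=cv2.imread('pics/s4.png')
cv2.imwrite('pics/ts4.png',np.hstack([cv2.resize(t[150:300,190:310],None,fx=3,fy=3),cv2.resize(s[120:270,220:340],None,fx=3,fy=3)]))
E
```

```text
(9.0667, array([ 0.2,  0.9, -0.5]), array([ 0.5503, -0.0441,  0.2258]), 0.05)
(11.225, array([-0.5,  0.2, -0.3]), array([ 0.439, -0.252,  0.36 ]), 0.0701)
[284.03218694 192.58041849]
```

View pics/w4.png

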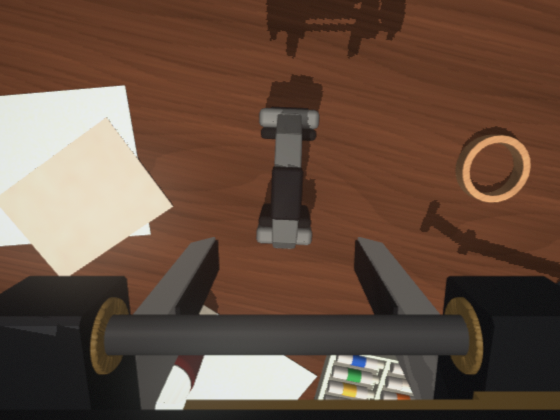

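View pics/ts4.png

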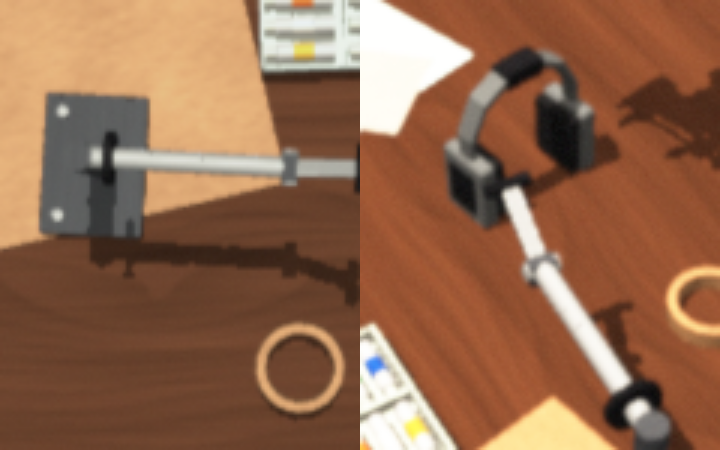

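Run:
```python
from h import *
c=cam("wrist"); p=onz(c,(286.5,190.5),.175); print(p)
p[2]=.1755
print(robot.move_linear(p,velocity=.2,threshold=8),fr())
robot.gripper_to(.0); print(fr())
p[2]=.24
robot.move_linear(p,velocity=.15); robot.pause(.1); print(fr(),robot.get_state()["moment"])
c,im=shot("wrist","w5")
shot("scene","s5")
```

```text
[ 0.43647873 -0.25016929  0.175     ]
False (12.45, array([0.6, 0.3, 0.6]), array([ 0.4369, -0.2505,  0.1764]), 0.0698)
(13.1583, array([-0.1, -0.6,  0.3]), array([ 0.4365, -0.2502,  0.1755]), 0.03)
(13.8417, array([ 0.4,  0.3, -3.2]), array([ 0.436 , -0.2498,  0.2388]), 0.0304) [ 0.04266377 -0.01206652 -0.02682837]
```

View pics/w5.png

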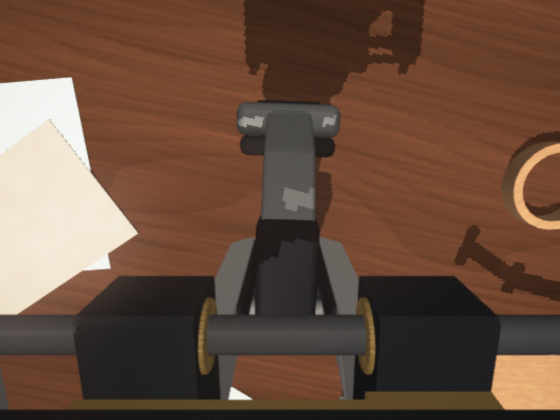

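View pics/s5.png

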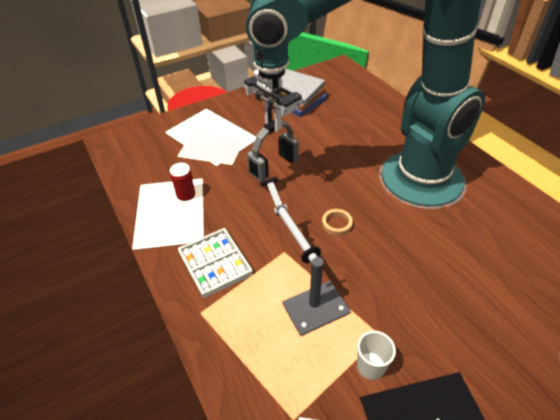

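Run:
```python
from h import *
p=robot.get_state()["ee_pos"]; p[2]=.45
robot.move_linear(p,velocity=.25)
t=st(0,-.105,.45)
n=6
robot.move_linear(t,velocity=.22,frame=RS); robot.pause(.15); print(fr())
c,im=shot("wrist","w6"); shot("scene","s6");shot("top","t6")
print(proj(c,st(0,-.2,.185)))
t=cv2.imread('pics/t6.png'); s=cv2.imread('pics/s6.png')
cv2.imwrite('pics/ts6.png',np.hstack([cv2.resize(t[150:300,190:310],None,fx=3,fy=3),cv2.resize(s[120:330,220:370],(321,450))]))
```

```text
(17.05, array([-0.6,  0.3, -2.8]), array([0.5813, 0.1215, 0.4502]), 0.0297)
[203.8459631  180.15718189]
```

View pics/w6.png

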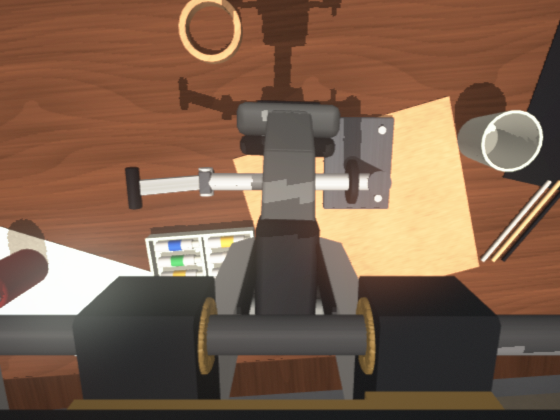

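View pics/ts6.png

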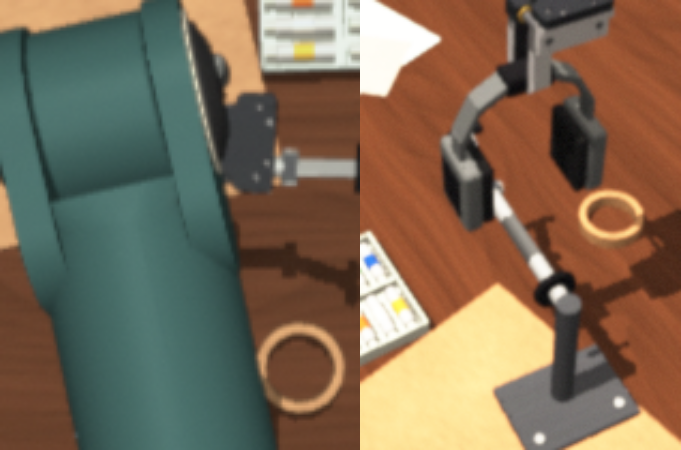

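Run:
```python
from h import *
print(robot.move_linear(st(0,-.105,.225),velocity=.18,threshold=8),fr())
print(robot.move_linear(st(0,-.105,.2155),velocity=.02,threshold=3),fr())
shot("scene","s7");c,im=shot("wrist","w7")
s=cv2.imread('pics/s7.png'); w=cv2.imread('pics/w7.png')
cv2.imwrite('pics/sw7.png',np.hstack([cv2.resize(s[120:330,220:370],(321,450)),cv2.resize(w,(460,450))]))
```

```text
False (18.6, array([-0. , -0. , -3.5]), array([0.5818, 0.1221, 0.2259]), 0.0298)
True (19.025, array([0.5, 0.5, 3.3]), array([0.5816, 0.1221, 0.2171]), 0.03)
```

View pics/sw7.png

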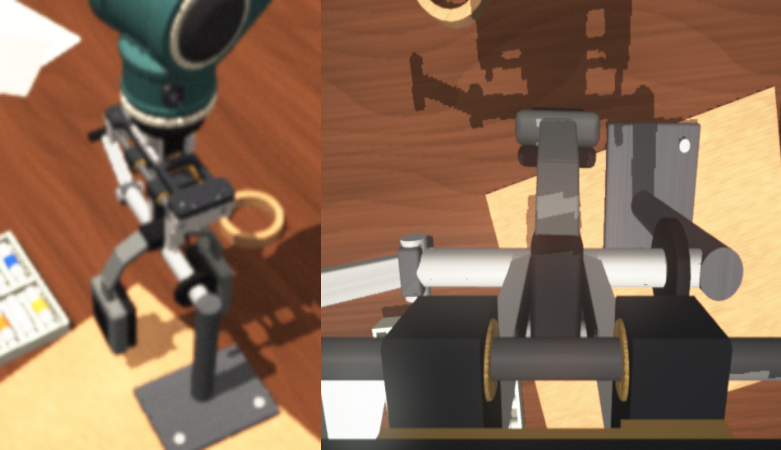

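Run:
```python
from h import *
robot.gripper_to(.05); robot.pause(.1); print(fr())
robot.move_linear(st(0,-.105,.29),velocity=.12); robot.pause(.2); print(fr())
shot("scene","s8");c,im=shot("wrist","w8")
s=cv2.imread('pics/s8.png'); w=cv2.imread('pics/w8.png')
cv2.imwrite('pics/sw8.png',np.hstack([cv2.resize(s[120:330,220:370],(321,450)),cv2.resize(w,(460,450))]))
print(proj(c,st(0,-.105,.217)),proj(c,st(0,-.105,.195)))
```

```text
(19.7583, array([-0.8, -0.2, -0.1]), array([0.5809, 0.122 , 0.2165]), 0.0499)
(20.7167, array([-0.1, -0.5,  0.4]), array([0.5812, 0.122 , 0.2893]), 0.0494)
[283.51981198 226.37595234] [283.74491104 217.88815561]
```

View pics/sw8.png

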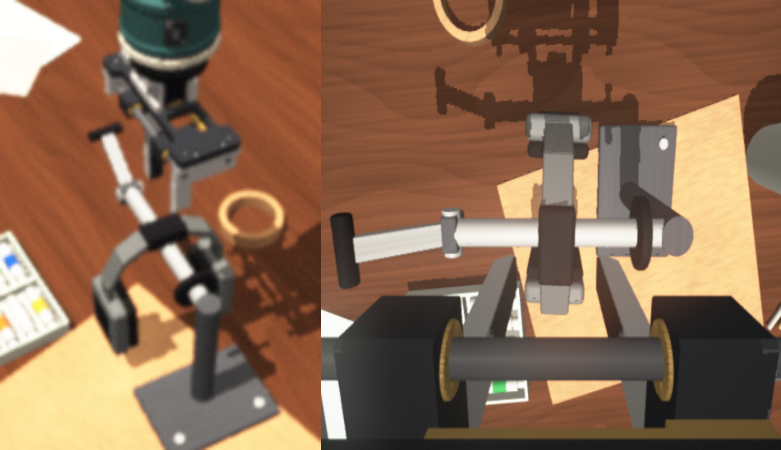

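Run:
```python
from h import *
robot.move_linear(st(0,-.162,.29),velocity=.2); robot.gripper_to(0.)
print(robot.move_linear(st(0,-.162,.222),velocity=.15,threshold=8),fr())
for y,v in ((-.125,.08),(-.09,.05)):
    b=robot.move_linear(st(0,y,.222),velocity=v,threshold=8); print(b,fr())
for y in np.arange(-.086,-.055,.004):
    b=robot.move_linear(st(0,y,.222),velocity=.03,threshold=5); f=fr(); print(b,f,round(float((robot.get_state()["ee_pos"]-O)@YS),4))
    if b: break
shot("scene","s9");c,im=shot("wrist","w9")
s=cv2.imread('pics/s9.png'); w=cv2.imread('pics/w9.png')
cv2.imwrite('pics/sw9.png',np.hstack([cv2.resize(s[120:330,220:370],(321,450)),cv2.resize(w,(460,450))]))
```

```text
False (22.7167, array([0. , 0.3, 0.7]), array([0.5772, 0.0652, 0.2227]), 0.0003)
False (23.325, array([ 0.5, -0.7, -0.9]), array([0.5798, 0.1023, 0.2219]), 0.0002)
False (24.175, array([-0.6,  0.1,  0.8]), array([0.5826, 0.1369, 0.222 ]), 0.0005)
False (24.4583, array([ 0.3, -0.6, -0.6]), array([0.5829, 0.1412, 0.222 ]), 0.0003) -0.0858
False (24.7417, array([-0.2,  0.1,  0.1]), array([0.5832, 0.1453, 0.2219]), 0.0004) -0.0816
False (25.025, array([-0.3,  0.4, -0.3]), array([0.5835, 0.1493, 0.222 ]), 0.0005) -0.0776
True (25.2333, array([-1. , -0.6,  0.7]), array([0.5837, 0.1504, 0.2217]), 0.0004) -0.0766
```

View pics/sw9.png

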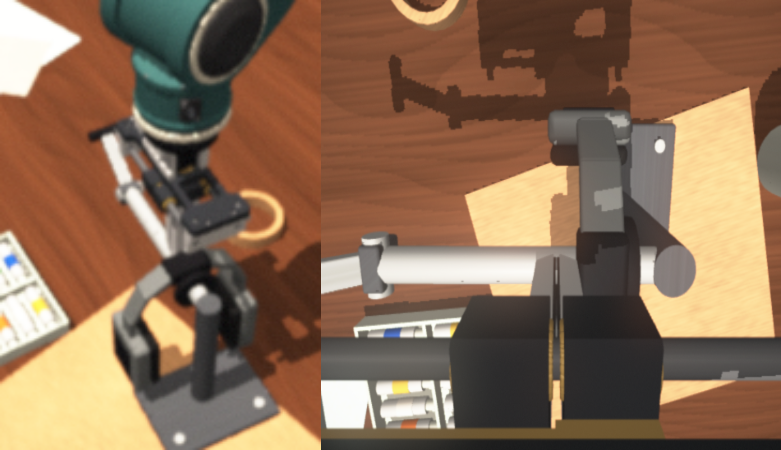

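Run:
```python
from h import *
Y=lambda: round(float((robot.get_state()["ee_pos"]-O)@YS),4)
for y in (-.0755,-.0745,-.0735,-.0725,-.0715):
    b=robot.move_linear(st(0,y,.222),velocity=.02,threshold=9); print(b,fr(),Y()); robot.pause(.1); f=fr();print(f,Y())
    if f[1][1]<-5:break
robot.move_linear(st(0,-.085,.222),velocity=.05)
robot.move_linear(st(0,-.09,.29),velocity=.2);robot.pause(.2)
shot("scene","s10");c,im=shot("wrist","w10")
s=cv2.imread('pics/s10.png'); w=cv2.imread('pics/w10.png')
cv2.imwrite('pics/sw10.png',np.hstack([cv2.resize(s[120:330,220:370],(321,450)),cv2.resize(w,(460,450))]))
for a in (-.035,-.05,-.065): print(proj(c,st(0,a,.217)))
```

```text
False (25.5833, array([-0.3, -6.5, -0.3]), array([0.5836, 0.1505, 0.2218]), 0.0001) -0.0764
(25.6833, array([-1.2, -6.6,  0.2]), array([0.5836, 0.1505, 0.2218]), 0.0007) -0.0765
[366.95951446 226.71720463]
[344.24504226 226.73737962]
[321.5419125  226.75754453]
```

View pics/sw10.png

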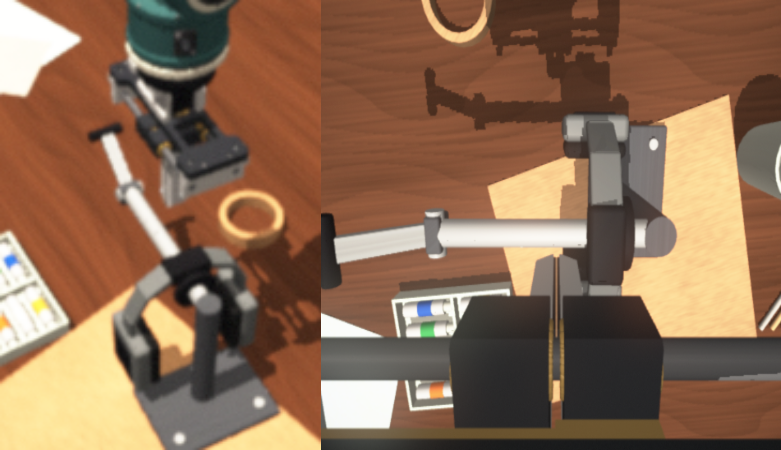

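View pics/w10.png

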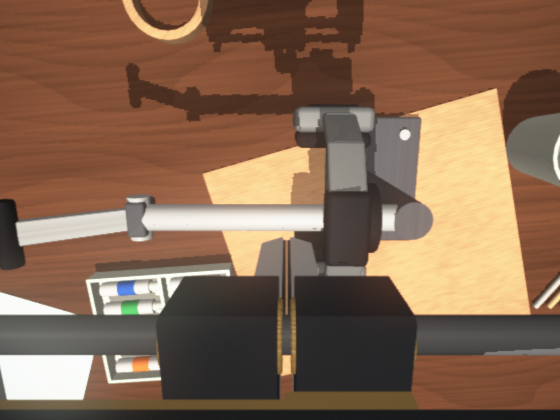

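Run:
```python
from h import *
q=-1.0
p=han(q,-.018); p[2]=.33
robot.move_linear(p,velocity=.25); robot.gripper_to(.055)
print(robot.move_linear(han(q,-.018,.006),velocity=.15,threshold=8),fr())
robot.gripper_to(0.);print(fr())
for q in (-.8,-.6,-.4,-.2,-.1,0):
    robot.move_linear(han(q,-.018,.006),velocity=.1); print(q,fr())
robot.pause(.2)
print(fr(),han(0,-.018,.006)); shot("wrist","w11"); shot("scene","s11")
s=cv2.imread('pics/s11.png'); w=cv2.imread('pics/w11.png')
cv2.imwrite('pics/sw11.png',np.hstack([cv2.resize(s[120:330,220:370],(321,450)),cv2.resize(w,(460,450))]))
```

```text
False (29.45, array([ 0.8, -0.1,  1.1]), array([ 0.5511, -0.0384,  0.235 ]), 0.0548)
(30.1917, array([-0.2,  5.3,  1.6]), array([ 0.5507, -0.0377,  0.2343]), 0.0127)
-0.8 (30.5, array([-1. , -0.7,  3. ]), array([ 0.5515, -0.0287,  0.247 ]), 0.013)
-0.6 (30.8083, array([-4.3, -8.1,  9.3]), array([ 0.5524, -0.0177,  0.2577]), 0.0129)
-0.4 (31.1167, array([-4.9, -7.6, 19. ]), array([ 0.5539, -0.0039,  0.2661]), 0.0129)
-0.2 (31.425, array([-2.5, -1.8, 15.6]), array([0.5554, 0.0125, 0.2706]), 0.0129)
-0.1 (31.675, array([-1.9, -1.8, 14.3]), array([0.5561, 0.0203, 0.2717]), 0.0125)
0 (31.925, array([1.2, 0.1, 9. ]), array([0.5568, 0.0286, 0.2718]), 0.013)
(32.125, array([1.2, 0.5, 8.9]), array([0.5567, 0.0285, 0.2718]), 0.0127) [0.55595822 0.02874674 0.271     ]
```

View pics/sw11.png

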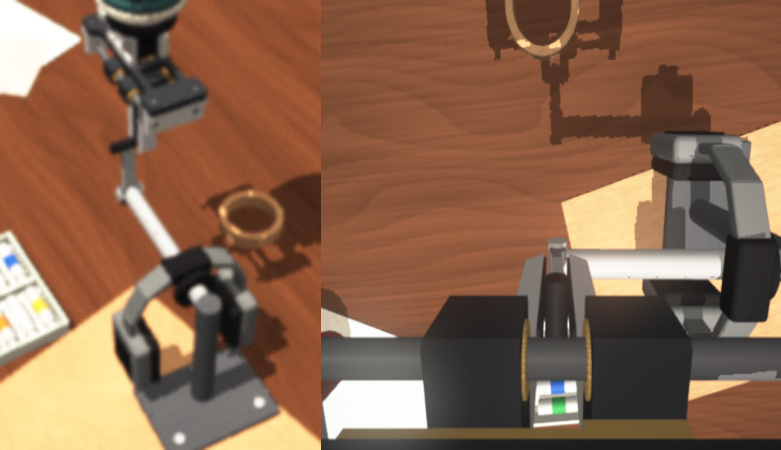

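Lever looks upright. Release, retreat upward and verify.

Run:
```python
from h import *
robot.gripper_to(.05); 
p=robot.get_state()["ee_pos"];p[2]=.4
robot.move_linear(p,velocity=.15);print(fr())
robot.move_linear(st(-.22,-.25,.4),velocity=.3);robot.pause(.2);print(fr())
ct,_=shot("top","t12");cs,_=shot("scene","s12")
for n,x in dict(han=han(0),hinge=st(0,-.2,.185),home=st(0,-.05,.217)).items(): print(n,proj(ct,x),proj(cs,x))
s=cv2.imread('pics/s12.png'); t=cv2.imread('pics/t12.png')
cv2.imwrite('pics/ts12.png',np.hstack([cv2.resize(s[120:330,220:370],(321,450)),cv2.resize(t[150:300,190:330],(420,450))]))
```

```text
(33.975, array([-0.9,  0.9,  0. ]), array([0.5557, 0.0288, 0.3991]), 0.0499)
(35.0167, array([ 0.5, -0.2,  0.2]), array([ 0.3513, -0.005 ,  0.3996]), 0.0501)
han [285.86905985 204.1613582 ] [280.07362346 186.23858635]
hinge [286.22310906 205.54897351] [280.60589675 208.1015405 ]
home [231.75525604 202.33824625] [307.96277034 239.68434842]
```

View pics/ts12.png

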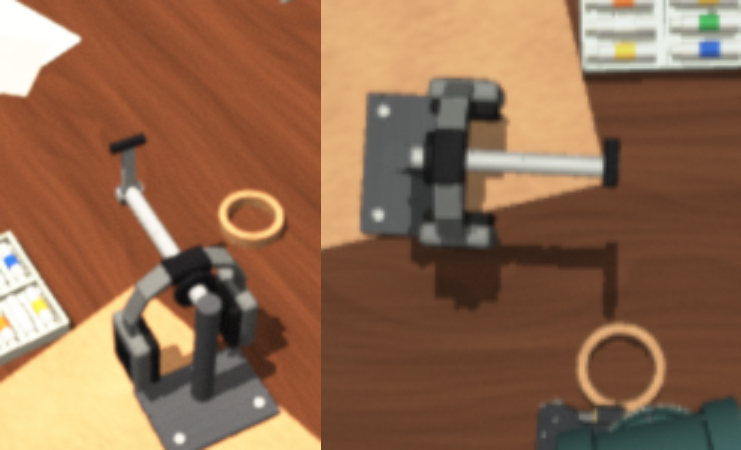

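View pics/s12.png

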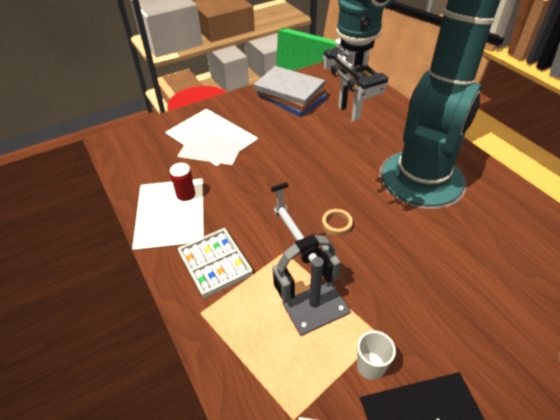

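```bash
python3 -c "
from rig import robot
robot.sign_off()"
```

```text
the job is handed in; nothing more can be done
```

The ear defenders are hanging on the bar against the black collar with the keeper lever upright, and I handed the job in at about 35 s of the 72 s.

I gripped the keeper handle and swung it out until it met its stop, which pushed back with about 30 N. Next I gripped the headband by its pad, hung it at y ≈ -105 mm on the bar and let go. Then I pushed it along with closed fingers until it stopped at the collar: two pushes ended at the same place, with 6.6 N on the second. Last, I swung the lever upright, let go and moved the arm clear.

**Last checks:**
- **Headband:** in the last top picture the pad is within 1 px of the home point by the collar, with one cup on each side of the bar.
- **Keeper:** the handle is within 1 px (about 2 mm, or 0.03 rad) of upright.
- **Bystanders:** the can, tape roll, paint set and tub look unmoved by eye; I did not measure them.
- **Arm:** the force on the tool is near zero and it touches nothing.

**Disagreements:** the wrist camera put the stand about 3–4 mm further along the bar than the top camera. Contact with the lever stop suggested about 1.5 mm, so I shifted the stand by 1 mm. The first push's threshold stop also read almost no force afterwards, which is why I pushed a second time.

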